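Walk a billet round to the fence and the flip stop

TASK

The heavy aluminium billet has to lie square for marking out. Press the red arm of the flip stop down until it hangs fully home in front of the fence, then push the billet round with the fingertips, a corner at a time as needed, until one long side lies flat along the fence and its end is up against the arm. Only push, steadily: do not lift or tip the billet, leave everything else where it lies, and finish clear of it all.

Things in the scene. Friction and masses are not known exactly. Their poses are not given: they have to be found in the camera images.
- stop_corner (a point): Point on the table top where the robot-side face of the long rip fence meets the plane of the flip stop's working face; its place along the fence varies. x axis: level, square into the fence, away from the robot; y: along the fence to the robot's left; z up. The straight fence face is the plane x = 0, 96 mm high (fence top 109 mm). The billet belongs at negative x and negative y.
- stop_pivot (a point): Point on the hinge axis of the flip stop's red arm, in the plane of its working face: x = -22, y = 0, z = 122 mm in the stop_corner frame, same axes. The hinge axis is y, along the fence. The fixed saddle clamp stands at y = +12 to +60 mm over the fence, its cheek 138 mm high beside the axis, its black knob 149 mm high above the fence.
- stop_arm (a joint): Angle of the flip stop's red arm, rad: 0 = hanging straight down (its end stop), 1.57 = sticking out level toward the robot, 2.1 = most raised. Stiff hinge: stays where it is left; 2 to 4 N pressed on its outer half move it. Starts raised.
- stop_arm_end (a point): Middle of the free end of the red arm. The arm is a round-ended bar reaching 108 mm from the hinge axis, 34 mm wide, 12 mm thick along the fence (y = 0 to +12 mm of stop_corner). Hanging down it fills x = -39 to -5 mm, z = 14 to 139 mm of stop_corner, and the billet butts against its y = 0 face.
- billet: Heavy block of cast aluminium, 160 mm long (its y axis), 100 mm wide (x), 46 mm high, about 2 kg, two small dark holes in its top. Origin at the centre of its underside, z up. Half a turn makes no difference. Loose on the table: 8 to 17 N slide it, it stays where left. Starts 40 to 90 degrees away from the fence direction, either way, clear of the fence, right of the stop.
- spring_clamp_1: orange spring clamp, 66 x 104 x 16 mm, lying by the fence left of the flip stop. Not part of the work.
- marker: grey marker with black cap, 18 x 130 x 18 mm, lying at the left. Not part of the work.
- push_stick: pale wooden push stick, 67 x 325 x 12 mm, lying behind the fence. Not part of the work.
- mug: white mug, 82 x 117 x 94 mm, standing behind the fence. Not part of the work.
- pencil_red: red pencil, 158 mm long, 9 mm thick, lying left of the work. Not part of the work.
- calliper: steel calliper with black slide, 67 x 215 x 13 mm, lying at the left. Not part of the work.
- tube_piece: dark brown square tube, 30 x 100 x 30 mm, lying at the right. Not part of the work.
- featherboard: flat pale wooden board with slotted end, 60 x 214 x 16 mm, lying at the right. Not part of the work.

How it is judged:
On the way, in this order (a step that is already met when the one before it is completed fails the run):
1. the arm of the flip stop hangs fully down (value of joint stop_arm below 0.06 rad), for 0.2 s.
2. then the billet lies flat along the fence with its end against the arm (value of joint stop_arm below 0.06 rad and angle between the x axis of billet and the x axis of stop_corner, either way round below 0.025 rad and x of billet in the frame of stop_corner between -0.054 and -0.046 m and y of billet in the frame of stop_corner between -0.084 and -0.076 m and height (world z) of billet below 0.004 m and angle between billet's own z axis and vertical below 0.03 rad and linear speed of billet below 0.01 m/s), for 0.2 s.
At the end, for the whole second after the job is handed in: The stop arm hangs down (within 0.06 rad); the billet lies flat and still on the table, a long side along the fence within 0.025 rad, touching the fence and the arm with less than 4 mm of gap at its middle (all of step 2).
It fails at once if the billet was lifted or tipped (height (world z) of billet above 0.01 m or angle between billet's own z axis and vertical above 0.12 rad).
It fails at once if the billet was knocked along instead of pushed (linear speed of billet above 0.5 m/s).
It fails at once if another thing on the table was moved (distance of any of spring_clamp_1, marker, push_stick, mug, pencil_red, calliper, tube_piece, featherboard from where it was at the start of the episode above 0.02 m).
It also fails if it takes over 70 s, if anything falls off the work surface, if the arm or the gripper's body presses on something with over 40 N, if the wrist force passes 120 N, or if a joint passes its speed limit or range.

ROBOT

A 6-joint arm with a two-finger parallel gripper is mounted at the origin on the work surface; the furniture and walls round the work are solid. World frame = base frame: x ahead of the robot, y to its left, z up, the work surface at z = 0. Lengths are in m, angles in rad, forces in N, time in s.
With the tool pointing down it reaches from about 0.425 to 0.925 m from the base axis. Payload 12.5 kg.
Tool frame: the origin (TCP) lies at the very end of the fingers, on their centre line; the grasp point (between the pads) lies 19 mm behind it (ctrl.hold_point_z is the z of the grasp point in the tool frame, in m); z points along the fingers, y is the direction in which the jaws open and shut (so a half turn about z gives the same grasp; the last joint's range is limited). The gripper opens to 85 mm and grips with 20 to 120 N. Pads are 22 mm wide; open, the fingers measure 114 mm over their backs; the gripper's body (76 mm by 85 mm) begins 54 mm behind the grasp point. The pads swing forward as they close: fully open they stand 13 mm farther back than shut.
Start: joints at [1.003, 0.491, 1.559, -0, 1.092, -0.106], TCP at [0.278, 0.56, 0.231] pointing down, gripper open.
Joint ranges: [-3.1, 3.1], [-0.84, 2.19], [0.05, 2.79], [-1.13, 4.28], [0.06, 2.93], [-2.69, 2.69]. Speed limits (rad/s): [2.22, 2.22, 2.79, 3.14, 3.14, 3.14].

INTERFACE

Orientations are given as a unit quaternion [x, y, z, w].
In Python, from cell import ctrl, vision gives the robot as it stands.
- The arm moves only by the shell command python3 -m creep 'ROWS' [FORCE]. ROWS is JSON, one flat list of numbers, 7 for each row, row after row: the finger opening in mm, from 0 to 85.4, then the shift along the world's x, y, z in mm, then the turn, a rotation vector about the world's x, y, z in rad. A call has 1 to 10 rows; each row shifts and turns the commanded pose from where the row before left it; what a row does not reach is not made up. A row lasts 1/12 s, in which the tool goes at most 41.7 mm and 7.16 degrees, less where a joint would pass 70% of its speed; a pose out of reach is approached as far as the arm can. A call with a gripper value outside its range is refused whole. The fingers move at their own pace and stop on an object; FORCE is the grip in N (left out, the last holds). Time passes only in rows, so rows that do not move let the fingers close. It gives the time, the measured TCP pose, the force and the opening at its end, in the units of the state.
- ctrl.observe(): the state, without advancing time (a new reading comes with each control period).
- vision.snapshot(name): name is "scene" or "top" or "wrist"; returns a dict with "color" (384x512x3 uint8, red, green, blue), "camera_matrix" (3x3 intrinsics, pixels), "dist_coeffs" ([k1, k2, p1, p2, k3] as OpenCV has them; the pictures are not rectified), "cam_to_world" (4x4, takes a point from camera to world coordinates). Camera axes: x right, y down, z forward; pixel columns grow to the right and rows downward; lengths in m; the calibration is good to about 2 mm. A picture is of the moment at which its call begins. There is no depth.
- ctrl.finish_job(): hands the job in, once; it reports no verdict.
The state is a dict: "clock": time; "joints": joint angles; "dq": joint speeds; "joint_efforts": joint torques, N m; "ee_pos": TCP position; "tool_rot": TCP orientation; "wrist_force": force on the tool from outside, world axes, zero at the start; "torque": the same for the moment, N m; "opening": finger opening in m.
Only numpy, scipy, OpenCV 4.12 (cv2) and the standard library are available. Lean on these libraries where they do the work, as an engineer would, in place of code of your own. Each camera call takes 0.05 s, during which the arm holds its last target.

## Working session

There is one attempt and no reset: what is moved stays moved. The work goes in short steps, Python scripts to look and compute and a shell command to move; the robot and the scene stay as the last step left them, time stands still between calls to the robot, and variables do not carry over. Pictures are saved under pics/ and viewed, and the job is handed in when it is done.

```bash
ls; mkdir -p pics
python3 - <<'E'
from cell import ctrl, vision
import cv2
for n in ["scene","top","wrist"]:
    s=vision.snapshot(n); cv2.imwrite(f"pics/{n}0.png",s["color"][:,:,::-1]); print(n,s["camera_matrix"].tolist(),s["dist_coeffs"],s["cam_to_world"].round(3).tolist())
print(ctrl.observe())
E
```

```text
pics
scene [[370.3405103756491, 0.0, 263.3468913230335], [0.0, 370.3405103756491, 193.37062864253423], [0.0, 0.0, 1.0]] [-0.00865394  0.          0.          0.          0.        ] [[0.577, -0.527, 0.624, -0.241], [-0.816, -0.359, 0.453, -0.544], [-0.015, -0.77, -0.637, 0.842], [0.0, 0.0, 0.0, 1.0]]
top [[482.71847608872565, 0.0, 250.7331829110986], [0.0, 482.71847608872565, 182.70682285850845], [0.0, 0.0, 1.0]] [0.06161555 0.         0.         0.         0.        ] [[-0.019, -0.99, 0.14, 0.264], [-1.0, 0.017, -0.018, -0.007], [0.016, -0.141, -0.99, 1.477], [0.0, 0.0, 0.0, 1.0]]
wrist [[319.3839365394435, 0.0, 252.63190282299408], [0.0, 319.3839365394435, 194.40090941753266], [0.0, 0.0, 1.0]] [-0.02670976  0.          0.          0.          0.        ] [[0.445, 0.86, 0.248, 0.216], [0.895, -0.428, -0.125, 0.591], [-0.001, 0.278, -0.961, 0.374], [0.0, 0.0, 0.0, 1.0]]
{'clock': 0.15, 'joints': array([ 1.00338436e+00,  4.91401229e-01,  1.55927226e+00,  2.73779049e-05,
        1.09171430e+00, -1.05604110e-01]), 'dq': array([-1.32669528e-03, -1.13562950e-03,  1.69005011e-04, -5.20291907e-05,
        9.84318373e-04,  7.20889934e-04]), 'joint_efforts': array([ 1.85032019e-03, -6.18699574e+01, -2.61689651e+01, -1.26780924e-04,
        3.23882283e-03, -4.57255601e-05]), 'ee_pos': array([0.27837556, 0.5594159 , 0.23088714]), 'tool_rot': array([ 2.28863682e-01,  9.73458400e-01, -3.71256724e-04, -1.42737337e-04]), 'wrist_force': array([ 0.16454648,  0.47622782, -0.10270212]), 'torque': array([ 0.02720889, -0.01425516, -0.00727297]), 'opening': 0.08546057194831416}
```

View pics/top0.png

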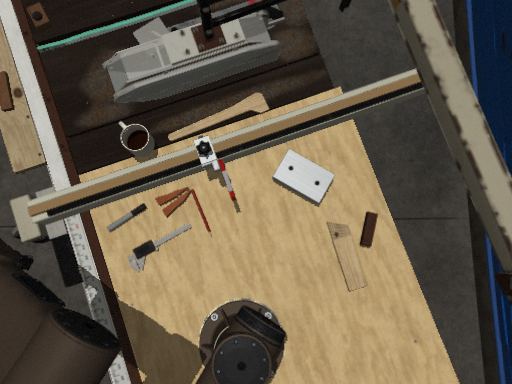

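View pics/scene0.png

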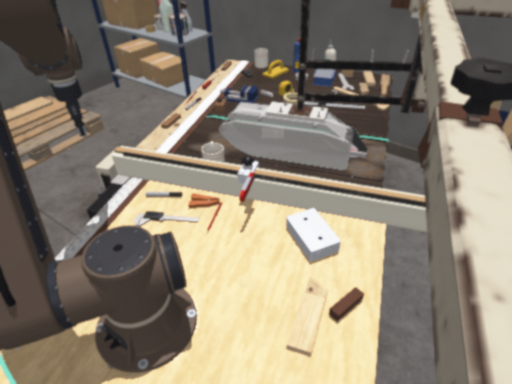

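View pics/wrist0.png

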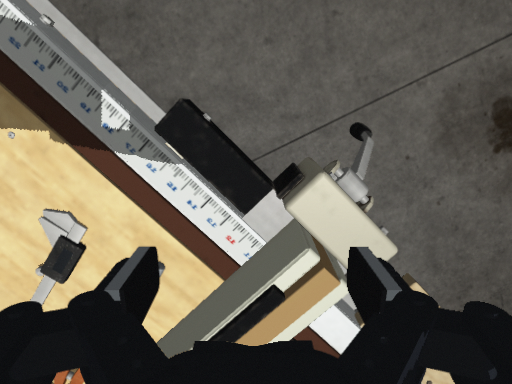

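The top view shows the fence running from (35,215) to (420,80), the clamp at (205,150), the raised red arm ending near (238,210), and the billet at (303,177). I'll zoom in and measure.

```bash
cat > h.py <<'E'
import numpy as np, cv2
from cell import ctrl, vision
def ray(s,px):
    K=s["camera_matrix"];d=s["dist_coeffs"]
    u=cv2.undistortPoints(np.array(px,float).reshape(-1,1,2),K,d).reshape(-1,2)
    T=s["cam_to_world"]; r=np.c_[u,np.ones(len(u))]@T[:3,:3].T
    return T[:3,3],r
def onplane(s,px,z):
    o,r=ray(s,px); return o+r*((z-o[2])/r[:,2])[:,None]
def proj(s,P):
    T=np.linalg.inv(s["cam_to_world"]);P=np.array(P,float).reshape(-1,3)
    return cv2.projectPoints(P,cv2.Rodrigues(T[:3,:3])[0],T[:3,3],s["camera_matrix"],s["dist_coeffs"])[0].reshape(-1,2)
def crop(s,x0,y0,x1,y1,k,f):
    im=np.ascontiguousarray(s["color"][y0:y1,x0:x1,::-1]); cv2.imwrite(f,cv2.resize(im,None,fx=k,fy=k,interpolation=cv2.INTER_CUBIC))
E
python3 - <<'E'
from h import *
s=vision.snapshot("top"); crop(s,150,90,350,240,4,"pics/topz.png")
s=vision.snapshot("scene"); crop(s,180,140,380,290,4,"pics/scz.png")
E
```

```text
(no output)
```

View pics/topz.png

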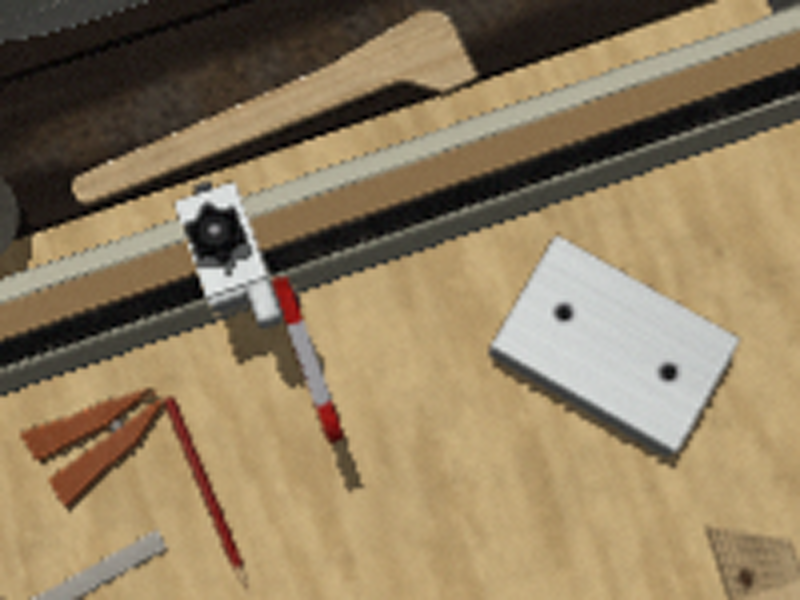

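View pics/scz.png

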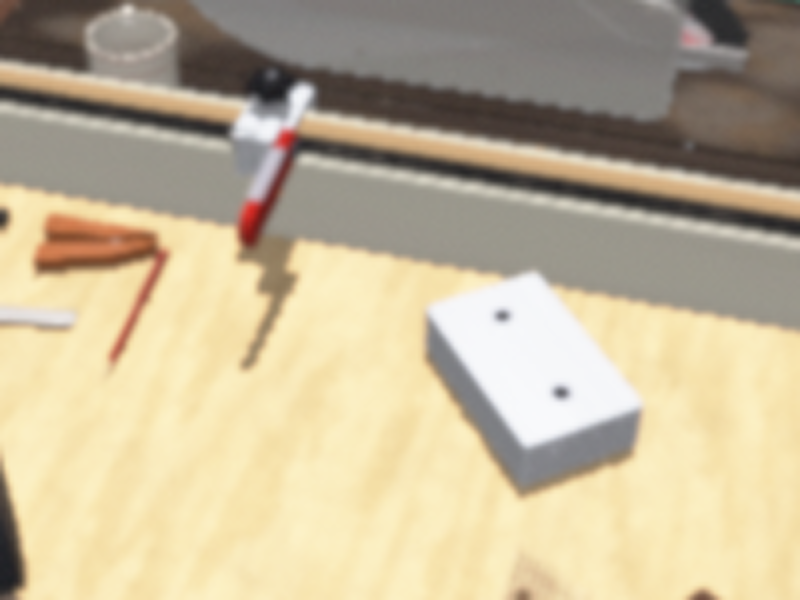

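Run:
```python
from h import *
t=vision.snapshot("top"); sc=vision.snapshot("scene")
Z=lambda p,x0,y0:(np.array(p,float)+.5)/4-.5+[x0,y0]
zt=lambda p:Z(p,150,90); zs=lambda p:Z(p,180,140)
def rep(n,P): 
    d=P[-1]-P[0]; print(n,P.round(4).tolist(), "dir",np.degrees(np.arctan2(d[0],-d[1])).round(2), 'len',np.linalg.norm(d).round(4))
rep("ftop bottom",onplane(t,zt([(0,393),(800,120)]),0))
rep("ftop top96",onplane(t,zt([(0,372),(800,93)]),.096))
rep("fsc bottom",onplane(sc,zs([(0,185),(800,327)]),0))
rep("fsc top96",onplane(sc,zs([(0,100),(800,240)]),.096))
B=onplane(t,zt([(557,236),(738,342),(674,455),(491,347)]),.046);rep("billet t",B)
print([np.linalg.norm(B[i]-B[(i+1)%4]).round(4) for i in range(4)],B.mean(0).round(4))
Hh=onplane(t,zt([(564,312),(669,372)]),.046);rep("holes t",Hh);print(Hh.mean(0))
B=onplane(sc,zs([(536,272),(640,409),(525,446),(428,312)]),.046);rep("billet s",B)
print([np.linalg.norm(B[i]-B[(i+1)%4]).round(4) for i in range(4)],B.mean(0).round(4))
Hh=onplane(sc,zs([(503,316),(562,392)]),.046);rep("holes s",Hh);print(Hh.mean(0))
# red mask
for n,s in(("t",t),("s",sc)):
    c=s["color"].astype(int); m=((c[...,0]>130)&(c[...,1]<60)&(c[...,2]<60)).astype(np.uint8)
    k,l,st,ce=cv2.connectedComponentsWithStats(m)
    print(n,[(st[i].tolist(),ce[i].round(1).tolist()) for i in range(1,k) if st[i][4]>5])
```

```text
ftop bottom [[0.4622, 0.276, 0.0], [0.6682, -0.3495, 0.0]] dir 18.23 len 0.6586
ftop top96 [[0.4645, 0.2578, 0.096], [0.6623, -0.3281, 0.096]] dir 18.65 len 0.6184
fsc bottom [[0.4453, 0.3338, 0.0], [0.6795, -0.3407, 0.0]] dir 19.15 len 0.714
fsc top96 [[0.4532, 0.3204, 0.096], [0.6662, -0.3273, 0.096]] dir 18.21 len 0.6819
billet t [[0.5686, -0.1509, 0.046], [0.4852, -0.2844, 0.046], [0.4009, -0.2331, 0.046], [0.4845, -0.0989, 0.046]] dir -121.78 len 0.0989
[np.float64(0.1574), np.float64(0.0987), np.float64(0.1582), np.float64(0.0989)] [ 0.4848 -0.1918  0.046 ]
holes t [[0.5103, -0.1545, 0.046], [0.4633, -0.2318, 0.046]] dir -31.26 len 0.0904
[ 0.48680219 -0.19312363  0.046     ]
billet s [[0.5706, -0.1535, 0.046], [0.4827, -0.2889, 0.046], [0.4046, -0.2378, 0.046], [0.4823, -0.1071, 0.046]] dir -117.73 len 0.0998
[np.float64(0.1614), np.float64(0.0932), np.float64(0.1521), np.float64(0.0998)] [ 0.485  -0.1968  0.046 ]
holes s [[0.5113, -0.1576, 0.046], [0.4657, -0.2342, 0.046]] dir -30.78 len 0.0892
[ 0.4885076  -0.19589163  0.046     ]
t [([251, 0, 4, 3, 6], [252.3, 1.0]), ([219, 162, 6, 9, 31], [221.6, 165.7]), ([230, 191, 4, 5, 16], [231.5, 193.2])]
s [([204, 83, 5, 4, 6], [205.8, 84.8]), ([251, 174, 3, 3, 6], [251.8, 174.7]), ([241, 191, 5, 8, 19], [242.4, 194.1])]
```

Run:
```python
from h import *
t=vision.snapshot("top"); sc=vision.snapshot("scene")
for s,n,b,k in((t,"t",(190,135,250,215),9),(sc,"s",(220,150,280,220),8)):
    crop(s,*b,k,f"pics/arm_{n}.png")
# fence edge samples along columns, gradient table/grey
def edge(s,n,cols,line,sgn):
    g=cv2.GaussianBlur(s["color"],(0,0),0.7).astype(float); out=[]
    f=g[...,0]-g[...,2]  # wood yellow vs grey
    for c in cols:
        y=line(c); ys=np.arange(int(y)-6,int(y)+7); d=np.diff(f[ys,c]); i=np.argmax(d)
        w=np.clip(d[max(0,i-2):i+3],0,None); yy=ys[max(0,i-2):i+3]+.5
        out.append((c,(w*yy).sum()/w.sum()))
    return np.array(out)
for s,n,cols,line,z in((t,"t",[*range(85,190,5),*range(240,340,5)],lambda c:188.3-(c-150)*.341,0),(sc,"s",[*range(180,230,4),*range(255,375,5)],lambda c:186.2+(c-180)*.1775,0)):
    e=edge(s,n,cols,line,1); P=onplane(s,e,z)
    for _ in range(3):
        v=cv2.fitLine(P[:,:2].astype(np.float32),cv2.DIST_HUBER,0,1e-3,1e-3).ravel()
        nrm=np.array([-v[1],v[0]]); nrm*=np.sign(nrm[0]); r=P[:,:2]@nrm-v[2:]@nrm; P=P[abs(r)<.005]
    print(n,len(P),"yaw",np.degrees(np.arctan2(nrm[1],nrm[0])),"off",v[2:]@nrm,"res",r.std())
```

```text
t 41 yaw 18.46244 off 0.5237242 res 0.0004198281171917023
s 35 yaw 18.598562 off 0.532785 res 0.0010959971109665543<stdin>:12: RuntimeWarning: invalid value encountered in scalar divide
```

View pics/arm_t.png

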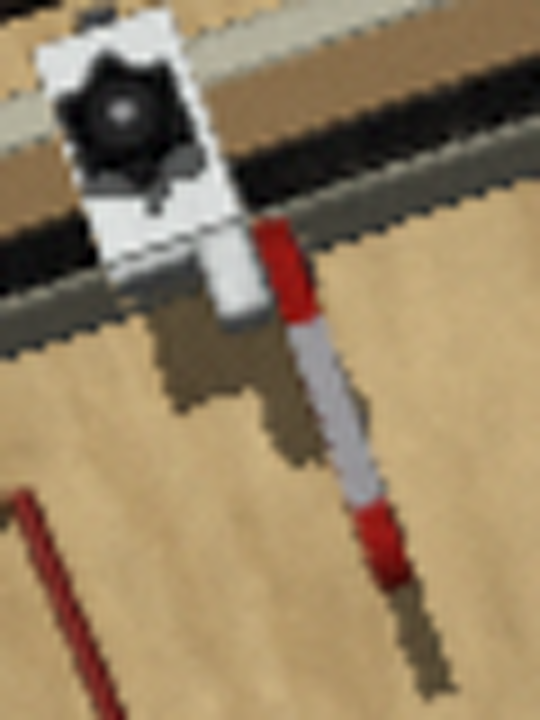

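View pics/arm_s.png

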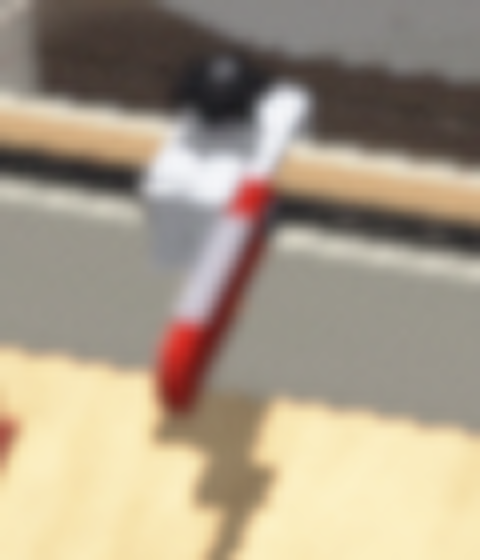

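Run:
```python
from h import *
t=vision.snapshot("top"); sc=vision.snapshot("scene")
a=np.radians(18.5);ex=np.array([np.cos(a),np.sin(a),0]);ey=np.array([-np.sin(a),np.cos(a),0])
Zt=lambda p:(np.array(p,float)+.5)/9-.5+[190,135]
Zs=lambda p:(np.array(p,float)+.5)/8-.5+[220,150]
for z in(.12,.14,.16,.18):
  P=onplane(t,Zt([(290,220),(320,312),(382,505),(410,575)]),z); Q=onplane(sc,Zs([(270,190),(180,405),(205,325)]),z)
  print(z,(P@ex-.521).round(4),(P@ey).round(4),"| scene",(Q@ex-.521).round(4),(Q@ey).round(4))
# triangulate tip middle: t (393,580), s (180,395)
def tri(p,q):
    o1,r1=ray(t,[p]);o2,r2=ray(sc,[q]);A=np.c_[r1[0],-r2[0]];k=np.linalg.lstsq(A,o2-o1,rcond=None)[0]
    X=o1+r1[0]*k[0];Y=o2+r2[0]*k[1];M=(X+Y)/2;print(M.round(4),"gap",np.linalg.norm(X-Y).round(4),"x",M@ex-.521,"y",M@ey)
tri(Zt((393,582)),Zs((180,390)))
tri(Zt((370,503)),Zs((188,325)))
tri(Zt((305,315)),Zs((245,210)))
```

```text
0.12 [-0.0068 -0.0379 -0.1026 -0.1264] [-0.1202 -0.1194 -0.1175 -0.1185] | scene [ 0.0008 -0.137  -0.0894] [-0.1158 -0.1251 -0.1187]
0.14 [-0.0108 -0.0414 -0.1051 -0.1285] [-0.1197 -0.119  -0.1171 -0.1181] | scene [-0.0248 -0.1587 -0.1125] [-0.1248 -0.1338 -0.1275]
0.16 [-0.0147 -0.0449 -0.1076 -0.1307] [-0.1193 -0.1185 -0.1167 -0.1177] | scene [-0.0503 -0.1805 -0.1355] [-0.1338 -0.1425 -0.1364]
0.18 [-0.0186 -0.0484 -0.1101 -0.1329] [-0.1188 -0.1181 -0.1163 -0.1173] | scene [-0.0759 -0.2022 -0.1586] [-0.1427 -0.1512 -0.1453]
[0.413  0.0155 0.1144] gap 0.0077 x -0.1244491715927249 y -0.1163382758959997
[0.4345 0.0241 0.1282] gap 0.0022 x -0.10127625476742763 y -0.11507101373519224
[0.4936 0.0423 0.1385] gap 0.005 x -0.03947519905266833 y -0.11654213591725648
```

```bash
python3 -m creep '[0,8,-38,0,0,0,0.0785, 0,8,-38,0,0,0,0.0785, 0,8,-38,0,0,0,0.0785, 0,8,-38,0,0,0,0.0785, 0,10,-38,0,0,0,0.0785, 0,10,-38,0,0,0,0.0785, 0,10,-38,0,0,0,0.0785, 0,14,-38,0,0,0,0.0785, 0,14,-38,0,0,0,0.0785, 0,14,-38,0,0,0,0.0785]'
```

```text
clock: 1.38
ee_pos: [0.3827, 0.1778, 0.2316]
tool_rot: [-0.163, 0.987, 0.0, 0.0]
wrist_force: [1.2, 0.5, -0.1]
opening: -0.0002
```

```bash
python3 -m creep '[0,14,-38,0,0,0,0, 0,14,-38,0,0,0,0, 0,14,-38,0,0,0,0, 0,15,-38,0,0,0,0, 0,0,0,0,0.0993,0.0332,0, 0,0,0,0,0.0993,0.0332,0, 0,0,0,0,0.0993,0.0332,0, 0,0,0,0,0.0993,0.0332,0, 0,0,0,-20,0.0993,0.0332,0, 0,0,0,-15,0,0,0]'
python3 - <<'E'
from h import *
for n in("top","scene","wrist"): s=vision.snapshot(n); cv2.imwrite(f"pics/{n}1.png",s["color"][...,::-1])
s=vision.snapshot("scene"); crop(s,180,80,380,230,4,"pics/sc1z.png")
print(ctrl.observe()["joints"])
E
```

```text
clock: 2.22
ee_pos: [0.4402, 0.0261, 0.1952]
tool_rot: [-0.154, 0.953, 0.258, -0.041]
wrist_force: [-0.5, 0.6, -0.3]
opening: -0.0003
[-0.32717682  0.3924847   1.96380563  0.4484316   1.16073068 -2.48092716]
```

View pics/sc1z.png

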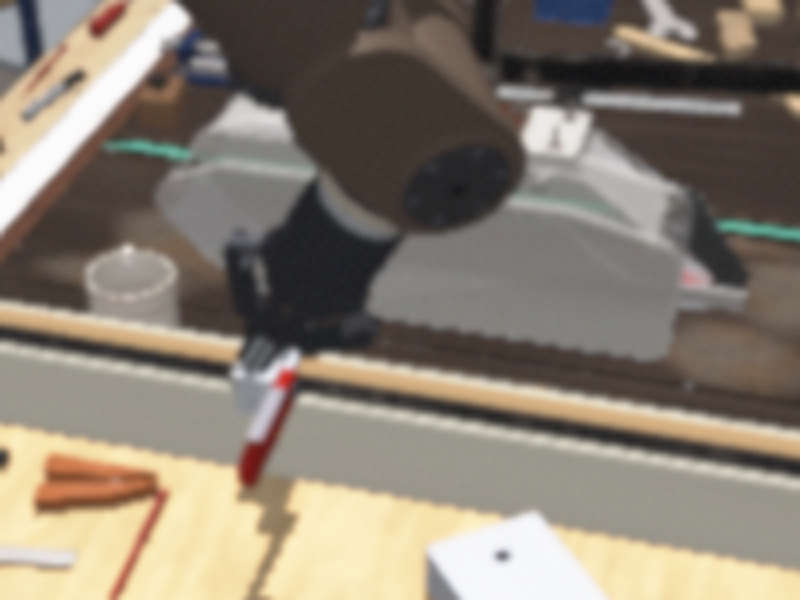

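View pics/wrist1.png

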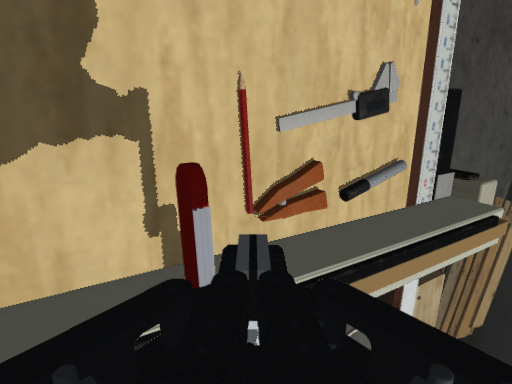

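View pics/top1.png

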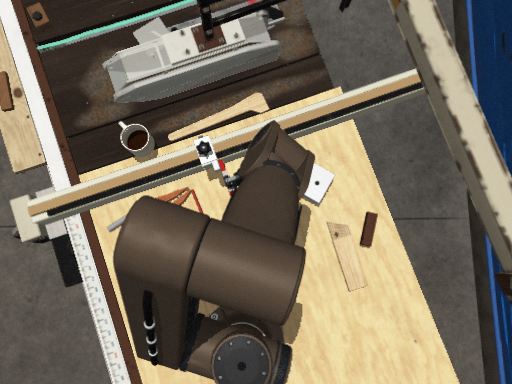

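```bash
cat >> h.py <<'E'
a=np.radians(18.5);ex=np.array([np.cos(a),np.sin(a),0]);ey=np.array([-np.sin(a),np.cos(a),0])
C=ex*.521+ey*-.118
def F(P): P=np.atleast_2d(P); return np.c_[(P-C)@ex,(P-C)@ey,P[:,2]].round(4)
E
python3 - <<'E'
from h import *
s=vision.snapshot("wrist")
for z in (.11,.125,.139): print(z,F(onplane(s,[(178,175),(207,175),(192,162),(185,285),(214,285),(253,240)],z)).tolist())
print(F(ctrl.observe()["ee_pos"]), proj(s,ctrl.observe()["ee_pos"]))
# fence top/bottom edge in wrist: grey lower (290,240)-(500,198)?
print(F(onplane(s,[(20,311),(440,208)],.013)),F(onplane(s,[(300,280),(490,218)],.109)))
E
```

```text
0.11 [[-0.1175, -0.0038, 0.11], [-0.1152, 0.0173, 0.11], [-0.1256, 0.0066, 0.11], [-0.0321, -0.0041, 0.11], [-0.0248, 0.0195, 0.11], [-0.056, 0.0556, 0.11]]
0.125 [[-0.1209, -0.0083, 0.125], [-0.1187, 0.0114, 0.125], [-0.1284, 0.0015, 0.125], [-0.0416, -0.0085, 0.125], [-0.0348, 0.0134, 0.125], [-0.0638, 0.0469, 0.125]]
0.139 [[-0.1241, -0.0124, 0.139], [-0.1221, 0.0059, 0.139], [-0.1311, -0.0034, 0.139], [-0.0504, -0.0126, 0.139], [-0.0442, 0.0077, 0.139], [-0.071, 0.0388, 0.139]]
[[-0.0953  0.0048  0.1972]] [[252.26478795 251.39572064]]
[[ 0.0101 -0.1254  0.013 ]
 [ 0.0202  0.5098  0.013 ]] [[-0.0022  0.1081  0.109 ]
 [ 0.0029  0.4762  0.109 ]]
```

```bash
python3 -m creep '[0,0,0,-25,0,0,0, 0,0,0,-20,0,0,0, 0,0,0,-10,0,0,0, 0,0,0,-10,0,0,0, 0,-1,0,-9,0,0,0, 0,-1,0,-9,0,0,0, 0,0,0,-9,0,0,0, 0,3,1,-8,0,0,0, 0,4,1,-8,0,0,0]'
```

```text
clock: 3.22
ee_pos: [0.4444, 0.0296, 0.0877]
tool_rot: [-0.155, 0.953, 0.256, -0.042]
wrist_force: [-1.5, 1.5, 1.0]
opening: 0.0001
```

```bash
python3 -m creep '[0,5,2,-7,0,0,0, 0,5,2,-6,0,0,0, 0,6,2,-5,0,0,0, 0,7,2,-5,0,0,0, 0,7,3,-4,0,0,0, 0,7,2,-3,0,0,0]'
python3 - <<'E'
from h import *
s=vision.snapshot("scene"); crop(s,180,80,380,230,4,"pics/sc2z.png"); print(F(ctrl.observe()["ee_pos"]))
s=vision.snapshot("top"); crop(s,150,90,350,240,4,"pics/top2z.png")
s=vision.snapshot("wrist"); crop(s,0,0,512,384,1,"pics/w2.png")
E
```

```text
clock: 3.72
ee_pos: [0.4817, 0.0429, 0.0578]
tool_rot: [-0.156, 0.953, 0.256, -0.042]
wrist_force: [-38.9, -17.9, -7.4]
opening: 0.0003
[[-0.051   0.0063  0.0574]]
```

View pics/sc2z.png

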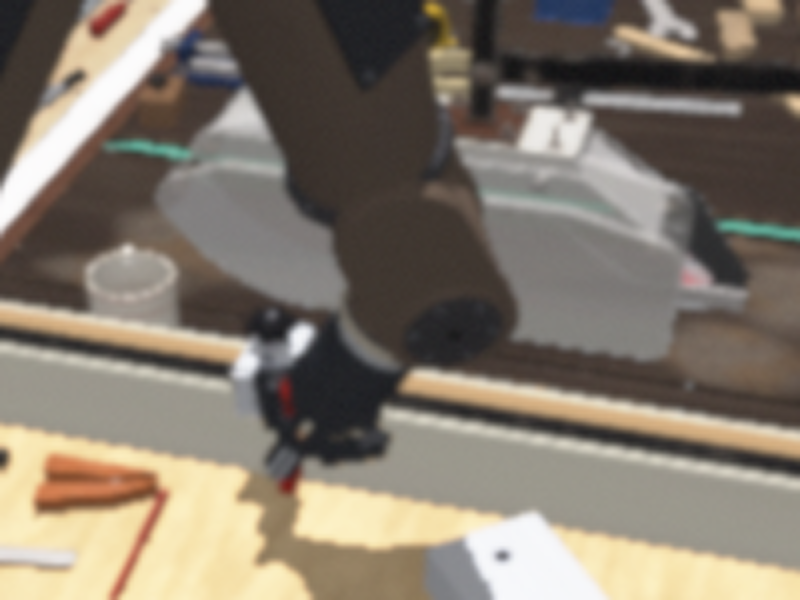

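View pics/w2.png

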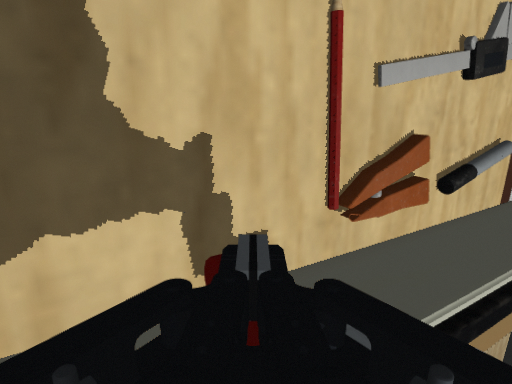

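```bash
python3 -m creep '[0,0,0,0,0,0,0, 0,0,0,0,0,0,0, 0,0,0,0,0,0,0]'; python3 -m creep '[0,-10,-3,0,0,0,0, 0,-20,-6,0,0,0,0, 0,-20,-6,10,0,0,0, 0,0,-5,20,0,0,0, 0,0,-10,25,-0.0993,-0.0332,0, 0,0,-10,25,-0.0993,-0.0332,0, 0,0,-20,30,-0.0993,-0.0332,0, 0,0,-20,25,-0.0993,-0.0332,0, 0,0,-20,10,-0.0993,-0.0332,0]'
python3 - <<'E'
from h import *
s=vision.snapshot("scene"); crop(s,180,80,380,230,4,"pics/sc3z.png"); print(F(ctrl.observe()["ee_pos"]),ctrl.observe()["joints"])
s=vision.snapshot("top"); crop(s,0,0,512,384,1,"pics/top3.png")
s=vision.snapshot("wrist"); crop(s,0,0,512,384,1,"pics/w3.png")
E
```

```text
clock: 4.12
ee_pos: [0.4814, 0.0428, 0.0581]
tool_rot: [-0.156, 0.953, 0.256, -0.042]
wrist_force: [-4.9, -0.7, -2.4]
opening: 0.0001
clock: 4.87
ee_pos: [0.4327, -0.0585, 0.2071]
tool_rot: [-0.161, 0.987, -0.004, 0.004]
wrist_force: [0.2, -1.1, -0.5]
opening: 0.0001
[[-0.13   -0.076   0.2075]] [-0.2835607   0.25208923  2.03465635 -0.01314437  0.84046095 -2.16922912]
```

View pics/sc3z.png

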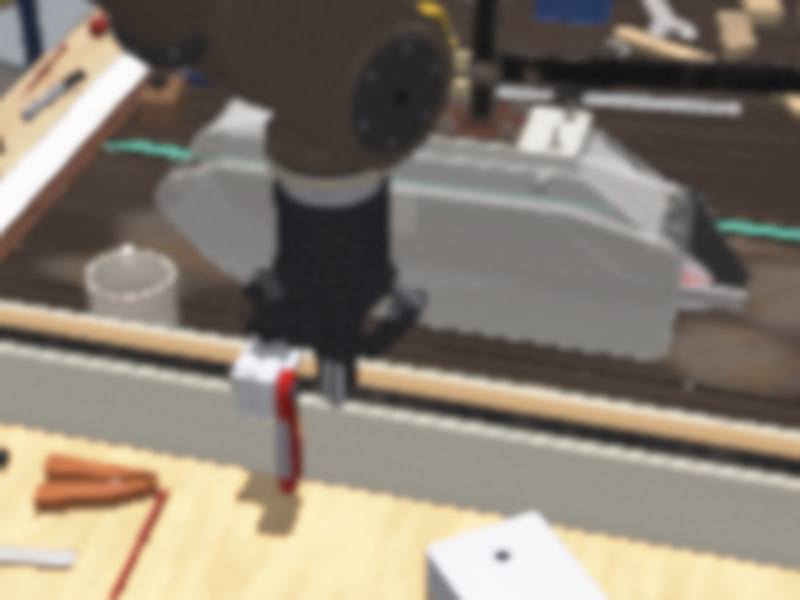

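View pics/top3.png

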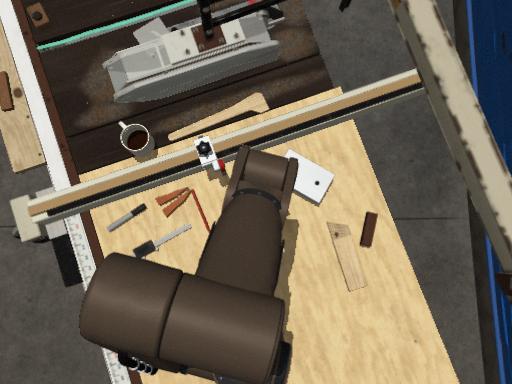

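View pics/w3.png

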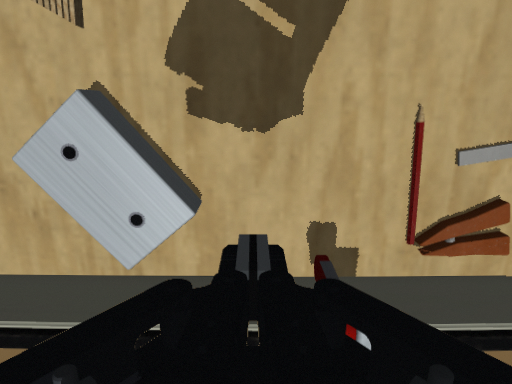

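Run:
```python
from h import *
W=lambda p:C+ex*p[0]+ey*p[1]+np.array([0,0,p[2]])
s=vision.snapshot("scene"); im=cv2.resize(s["color"][80:230,180:380,::-1],None,fx=4,fy=4,interpolation=cv2.INTER_CUBIC)
w=vision.snapshot("wrist"); iw=np.ascontiguousarray(w["color"][...,::-1])
def dr(q,col):
    piv=np.array([-.022,0,.122]); u=np.array([-np.sin(q),0,-np.cos(q)]); n=np.array([-np.cos(q),0,np.sin(q)])
    pts=[W(piv+u*r+n*o+np.array([0,y,0])) for y in(0,.012) for r,o in((-.0,.017),(.091,.017),(.108,0),(.091,-.017),(0,-.017))]
    p=(proj(s,pts)-[180,80])*4+1.5
    for k in(p[:5],p[5:]): cv2.polylines(im,[k.round().astype(int)],True,col,1)
    p=proj(w,pts)
    for k in(p[:5],p[5:]): cv2.polylines(iw,[k.round().astype(int)],True,col,1)
dr(0,(255,0,0)); dr(.1,(0,255,0))
cv2.imwrite("pics/chk_s.png",cv2.resize(im[250:450,180:400],None,fx=2.5,fy=2.5)); cv2.imwrite("pics/chk_w.png",cv2.resize(iw[200:370,270:420],None,fx=4,fy=3.5))
```

```text
(no output)
```

View pics/chk_s.png

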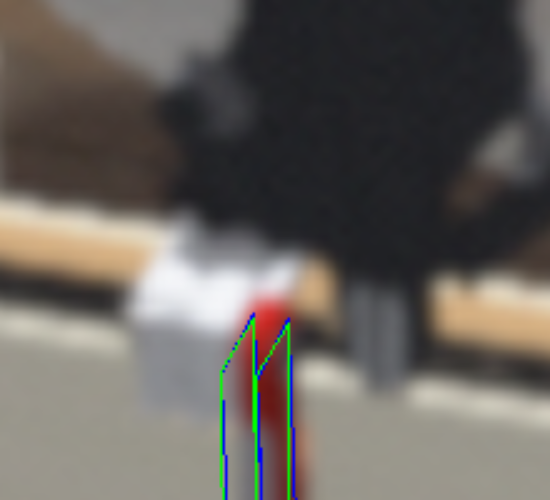

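View pics/chk_w.png

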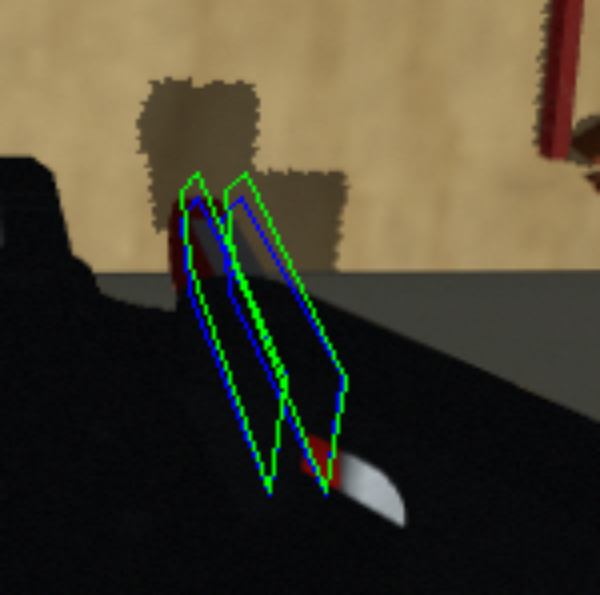

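Run:
```python
from h import *
s=vision.snapshot("top")
P=onplane(s,[(327,222),(347,225),(366,288),(350,290),(363,212),(378,214),(372,247),(360,244)],.02)
print(P.round(3).tolist());print(F(P).tolist())
# billet again from wrist picture: corners top (80,90),(196,211)?,(130,268),(14,157); holes
w=vision.snapshot("wrist")
H=onplane(w,[(69,152),(137,220)],.046); print(F(H).tolist(),F(H.mean(0)))
B=onplane(w,[(80,90),(196,211),(130,268),(14,157)],.046); print(F(B).tolist(),F(B.mean(0)))
print(F(onplane(w,[(150,276),(450,276)],.013)),F(onplane(w,[(60,326),(470,330)],.109)))
```

```text
[[0.347, -0.262, 0.02], [0.337, -0.321, 0.02], [0.151, -0.368, 0.02], [0.146, -0.321, 0.02], [0.375, -0.372, 0.02], [0.368, -0.416, 0.02], [0.27, -0.393, 0.02], [0.279, -0.357, 0.02]]
[[-0.2753, -0.2401, 0.02], [-0.3038, -0.2937, 0.02], [-0.4948, -0.2788, 0.02], [-0.4845, -0.2322, 0.02], [-0.2833, -0.3534, 0.02], [-0.304, -0.3938, 0.02], [-0.3896, -0.3401, 0.02], [-0.3695, -0.3096, 0.02]]
[[-0.1556, -0.2459, 0.046], [-0.0871, -0.1878, 0.046]] [[-0.1213 -0.2169  0.046 ]]
[[-0.2115, -0.2274, 0.046], [-0.0967, -0.1282, 0.046], [-0.0334, -0.2007, 0.046], [-0.151, -0.3003, 0.046]] [[-0.1231 -0.2141  0.046 ]]
[[-0.0047 -0.1924  0.013 ]
 [-0.0034  0.1622  0.013 ]] [[-0.0105 -0.243   0.109 ]
 [-0.0052  0.1228  0.109 ]]
```

```bash
python3 -m creep '[0,4,-36,0,0,0,-0.1247, 0,4,-36,0,0,0,-0.1247, 0,4,-36,0,0,0,-0.1247, 0,4,-36,0,0,0,-0.1247, 0,4,-36,0,0,0,-0.1247, 0,4,-36,0,0,0,-0.1247, 0,3,-37,-30,0,0,-0.1247, 0,0,0,-38,0,0,0, 0,0,0,-38,0,0,0, 0,0,0,-30,0,0,0]'
python3 - <<'E'
from h import *
o=ctrl.observe(); print(F(o["ee_pos"]),o["joints"])
w=vision.snapshot("wrist"); crop(w,0,0,512,384,1,"pics/w4.png")
E
```

```text
clock: 6.05
ee_pos: [0.457, -0.3056, 0.0673]
tool_rot: [0.272, 0.962, 0.001, -0.002]
wrist_force: [0.4, 0.2, -1.9]
opening: 0.0002
[[-0.1846 -0.3168  0.0673]] [-7.10074666e-01  6.09363234e-01  1.89204889e+00  1.81615971e-03
  6.44362026e-01 -1.73081633e+00]
```

View pics/w4.png

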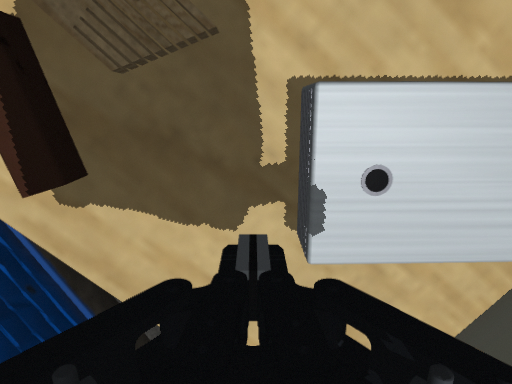

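```bash
python3 -m creep '[0,0,0,-30,0,0,0, 0,0,0,-23,0,0,0, 0,0,0,0,0,0,0]'
python3 - <<'E'
from h import *
o=ctrl.observe(); print(F(o["ee_pos"]))
w=vision.snapshot("wrist"); crop(w,0,0,512,384,1,"pics/w5.png")
E
```

```text
clock: 6.35
ee_pos: [0.4567, -0.3045, 0.0145]
tool_rot: [0.272, 0.962, 0.002, -0.003]
wrist_force: [-1.3, 0.3, -0.5]
opening: 0.0002
[[-0.1845 -0.3157  0.0145]]
```

View pics/w5.png

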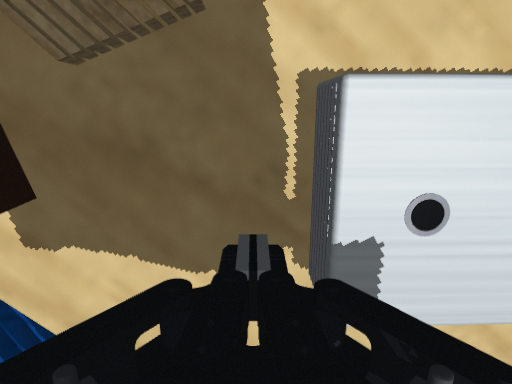

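```bash
python3 -m creep '[0,2.6,4.3,0,0,0,0, 0,2.6,4.3,0,0,0,0, 0,2.6,4.3,0,0,0,0, 0,2.6,4.3,0,0,0,0, 0,2.6,4.3,0,0,0,0, 0,2.6,4.3,0,0,0,0, 0,2.6,4.3,0,0,0,0, 0,2.6,4.3,0,0,0,0, 0,2.6,4.3,0,0,0,0, 0,2.6,4.3,0,0,0,0]'
python3 - <<'E'
from h import *
o=ctrl.observe(); print(F(o["ee_pos"]))
w=vision.snapshot("wrist"); crop(w,0,0,512,384,1,"pics/w6.png")
E
```

```text
clock: 7.23
ee_pos: [0.4853, -0.2639, 0.0196]
tool_rot: [0.271, 0.963, -0.001, 0.002]
wrist_force: [-3.1, -10.7, 0.5]
opening: 0.0002
[[-0.1446 -0.2862  0.0196]]
```

View pics/w6.png

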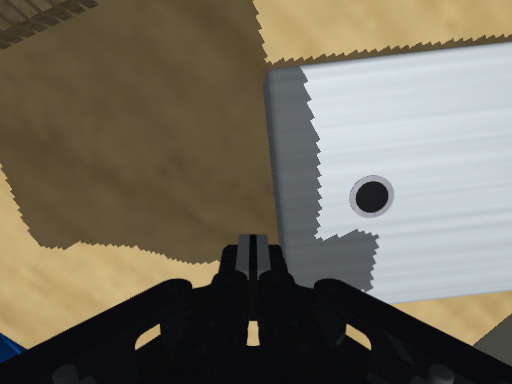

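```bash
python3 -m creep '[0,2.6,4.3,0,0,0,0, 0,2.6,4.3,0,0,0,0, 0,2.6,4.3,0,0,0,0, 0,2.6,4.3,0,0,0,0, 0,2.6,4.3,0,0,0,0, 0,2.6,4.3,0,0,0,0, 0,2.6,4.3,0,0,0,0, 0,2.6,4.3,0,0,0,0]'
python3 - <<'E'
from h import *
o=ctrl.observe(); print(F(o["ee_pos"]))
w=vision.snapshot("wrist"); crop(w,0,0,512,384,1,"pics/w7.png")
w=vision.snapshot("top"); crop(w,150,90,350,240,4,"pics/t7.png")
w=vision.snapshot("scene"); crop(w,180,140,380,290,4,"pics/s7.png")
E
```

```text
clock: 7.95
ee_pos: [0.5062, -0.2294, 0.0197]
tool_rot: [0.271, 0.963, -0.001, 0.002]
wrist_force: [-2.1, -12.9, 0.6]
opening: 0.0002
[[-0.1138 -0.2602  0.0197]]
```

View pics/w7.png

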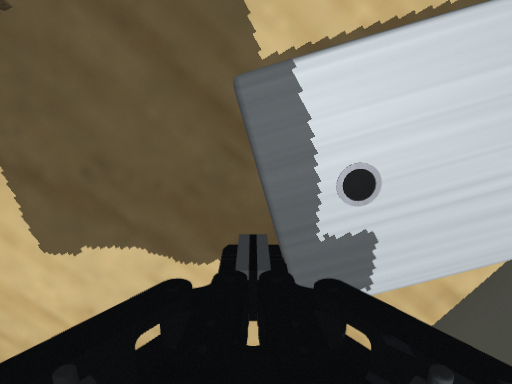

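View pics/s7.png

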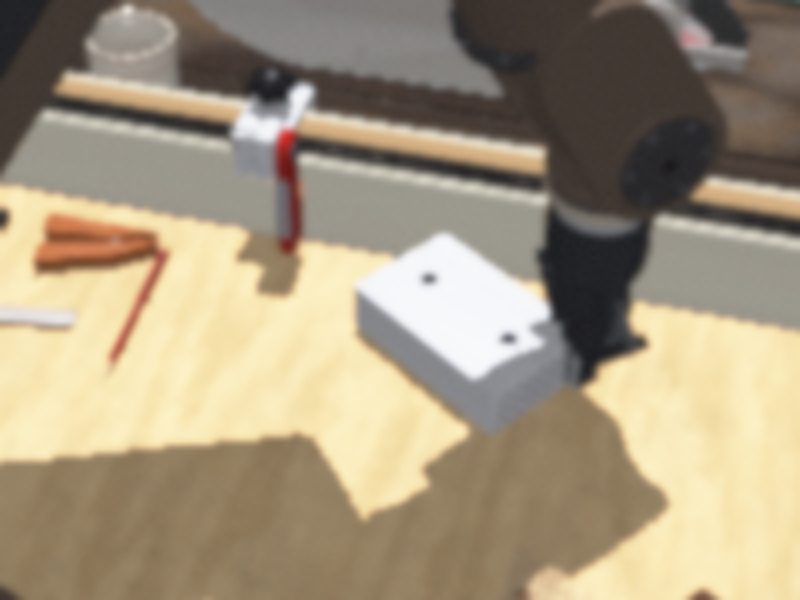

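View pics/t7.png

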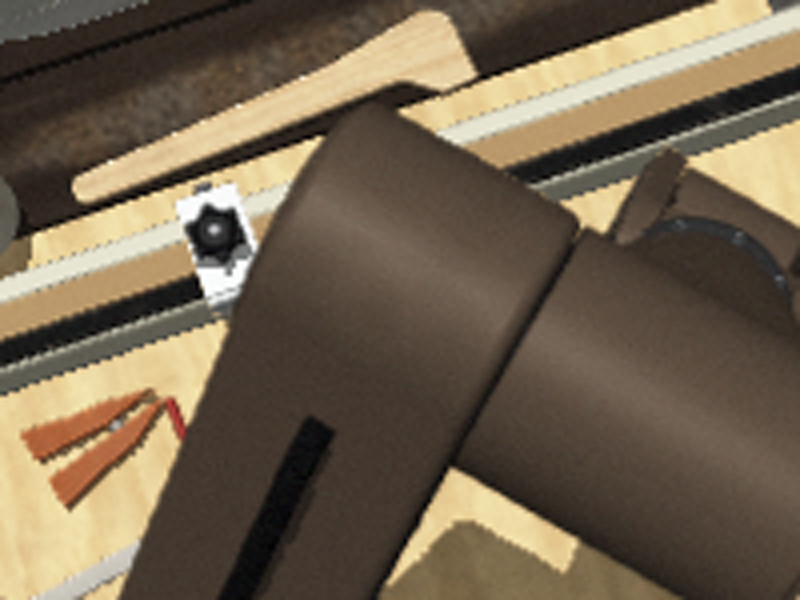

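```bash
cat >> h.py <<'E'
def bil(s,h):
    H=F(onplane(s,h,.046)); d=H[0]-H[1]; d=d*np.sign(d[1]); c=H.mean(0)
    th=np.degrees(np.arctan2(d[0],d[1])); print("c",c[:2],"cw tilt deg",th.round(2),"len",np.linalg.norm(d).round(4))
    t=np.radians(th); L=np.array([np.sin(t),np.cos(t)]);N=np.array([np.cos(t),-np.sin(t)])
    for n,i,j in(("A",1,1),("B",1,-1),("Cc",-1,-1),("D",-1,1)): print(n,(c[:2]+.08*i*L+.05*j*N).round(4),end=" ")
    print()
E
python3 - <<'E'
from h import *
s=vision.snapshot("scene"); bil(s,(np.array([(429,278),(509,338)])+.5)/4-.5+[180,140])
E
```

```text
c [-0.0839  -0.16545] cw tilt deg 33.48 len 0.0903
A [ 0.0019 -0.1263] B [-0.0815 -0.0711] Cc [-0.1697 -0.2046] D [-0.0863 -0.2598]
```

```bash
python3 -m creep '[0,-5,-9,0,0,0,0, 0,-5,-8,10,0,0,-0.12, 0,0,0,30,0,0,-0.12, 0,0,0,30,0,0,-0.12, 0,-18,16,10,0,0,-0.12, 0,-18,16,0,0,0,-0.12, 0,-18,16,0,0,0,-0.12, 0,-18,16,0,0,0,-0.12, 0,-19,16,0,0,0,-0.12, 0,0,0,0,0,0,0]'
python3 - <<'E'
from h import *
o=ctrl.observe(); print(F(o["ee_pos"]),o["joints"])
w=vision.snapshot("wrist"); crop(w,0,0,512,384,1,"pics/w8.png")
w=vision.snapshot("scene"); crop(w,180,140,380,290,4,"pics/s8.png")
E
```

```text
clock: 8.98
ee_pos: [0.4002, -0.1627, 0.0986]
tool_rot: [0.688, 0.726, -0.0, -0.002]
wrist_force: [0.8, -0.6, 0.4]
opening: 0.0002
[[-0.1931 -0.1633  0.0986]] [-5.39435598e-01  4.41563625e-01  2.15285471e+00  3.54629335e-04
  5.50475752e-01 -5.94177059e-01]
```

View pics/w8.png

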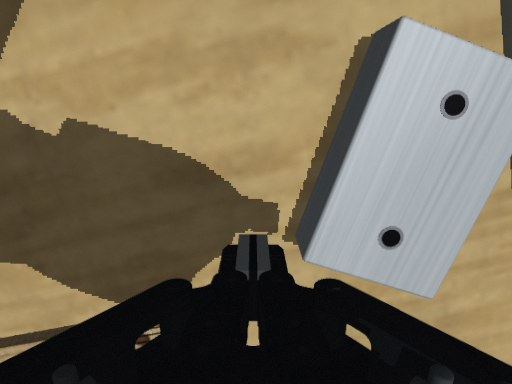

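View pics/s8.png

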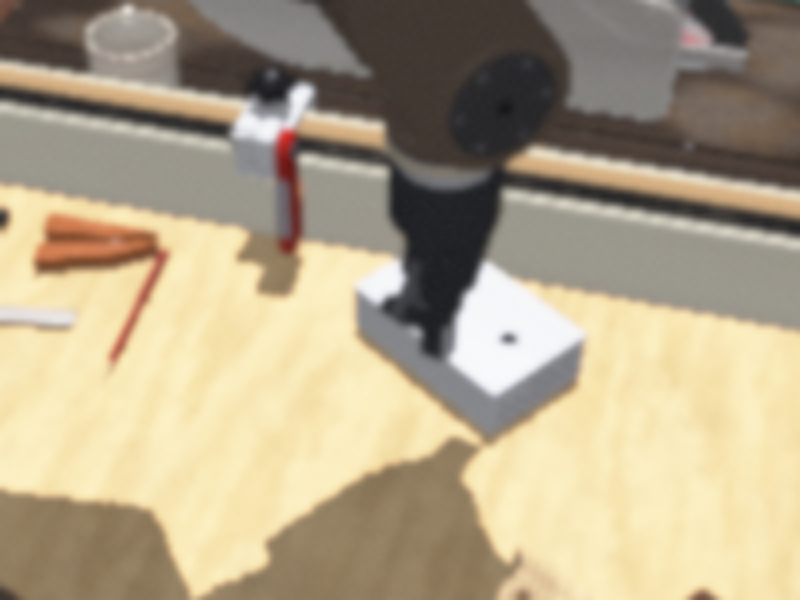

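Run:
```python
from h import *
w=vision.snapshot("wrist"); bil(w,[(454,104),(391,237)])
print(F(onplane(w,[(303,262),(403,17),(433,297)],.046)), proj(w,ctrl.observe()["ee_pos"]),F(w["cam_to_world"][:3,3]))
```

```text
c [-0.0802 -0.1677] cw tilt deg 32.88 len 0.0903
A [ 0.0052 -0.1277] B [-0.0788 -0.0734] Cc [-0.1656 -0.2077] D [-0.0816 -0.262 ] 
[[-0.1656 -0.2084  0.046 ]
 [-0.0791 -0.0754  0.046 ]
 [-0.0817 -0.2599  0.046 ]] [[253.2017277  253.09862832]] [[-0.1723 -0.0984  0.2417]]
```

```bash
python3 -m creep '[0,0,0,-35,0,0,0, 0,0,0,-35,0,0,0, 0,0,0,-14,0,0,0, 0,10,-1,0,0,0,0, 0,10,-1,0,0,0,0, 0,5,-0.5,0,0,0,0, 0,5,-0.5,0,0,0,0, 0,5,-0.5,0,0,0,0, 0,5,-0.5,0,0,0,0, 0,5,-0.5,0,0,0,0]';  python3 - <<'E'
from h import *
o=ctrl.observe(); print(F(o["ee_pos"]),o["wrist_force"])
E
python3 -m creep '[0,5,-0.5,0,0,0,0, 0,5,-0.5,0,0,0,0, 0,5,-0.5,0,0,0,0, 0,5,0,0,0,0,0]';  python3 - <<'E'
from h import *
o=ctrl.observe(); print(F(o["ee_pos"]),o["wrist_force"])
w=vision.snapshot("wrist"); crop(w,0,0,512,384,1,"pics/w9.png")
w=vision.snapshot("scene"); crop(w,180,140,380,290,4,"pics/s9.png")
E
```

```text
clock: 9.97
ee_pos: [0.448, -0.1699, 0.0152]
tool_rot: [0.685, 0.729, -0.001, -0.002]
wrist_force: [-16.3, -8.9, -1.5]
opening: 0.0002
[[-0.1501 -0.1853  0.0152]] [-16.252787    -8.90992708  -1.50353218]
clock: 10.3
ee_pos: [0.4679, -0.1722, 0.0154]
tool_rot: [0.685, 0.729, -0.001, -0.001]
wrist_force: [-22.7, -21.5, 1.2]
opening: -0.0002
[[-0.1319 -0.1938  0.0154]] [-22.6620242  -21.46850577   1.24052511]
```

View pics/w9.png

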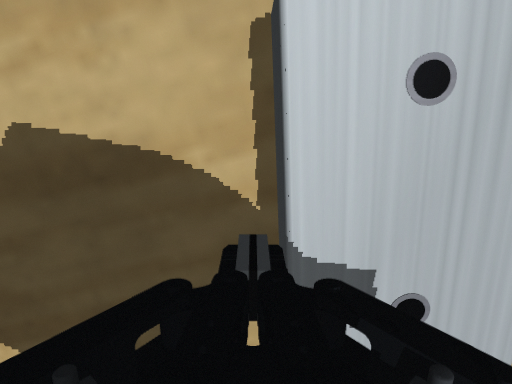

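View pics/s9.png

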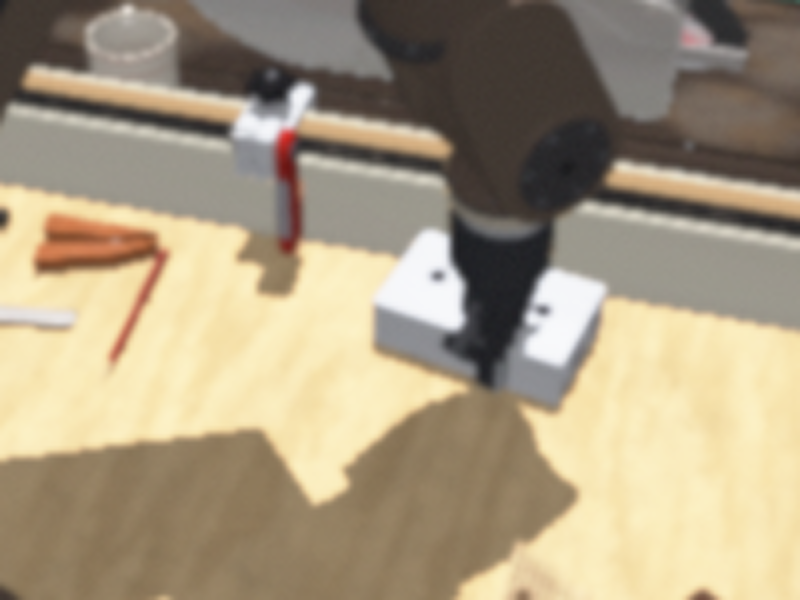

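Run:
```python
from h import *
w=vision.snapshot("wrist"); bil(w,[(431,79),(411,310)])
s=vision.snapshot("scene"); bil(s,(np.array([(438,276),(543,311)])+.5)/4-.5+[180,140])
```

```text
c [-0.06115 -0.17805] cw tilt deg 11.31 len 0.0903
A [ 0.0036 -0.1094] B [-0.0945 -0.0898] Cc [-0.1259 -0.2467] D [-0.0278 -0.2663] 
c [-0.06335 -0.1783 ] cw tilt deg 11.07 len 0.0901
A [ 0.0011 -0.1094] B [-0.0971 -0.0902] Cc [-0.1278 -0.2472] D [-0.0296 -0.2664]
```

```bash
python3 -m creep '[0,4.7,1.6,0,0,0,0, 0,4.7,1.6,0,0,0,0, 0,3,1,0,0,0,0]';  python3 - <<'E'
from h import *
o=ctrl.observe(); print(F(o["ee_pos"]),o["wrist_force"])
w=vision.snapshot("wrist"); crop(w,0,0,512,384,1,"pics/w10.png")
w=vision.snapshot("scene"); crop(w,180,140,380,290,4,"pics/s10.png")
E
```

```text
clock: 10.75
ee_pos: [0.4812, -0.1685, 0.0157]
tool_rot: [0.685, 0.729, -0.001, -0.0]
wrist_force: [-14.2, -18.8, -0.9]
opening: -0.0004
[[-0.1181 -0.1945  0.0157]] [-14.24608486 -18.78494342  -0.92027829]
```

View pics/w10.png

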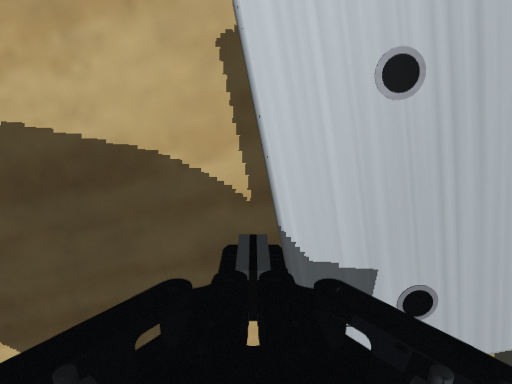

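View pics/s10.png

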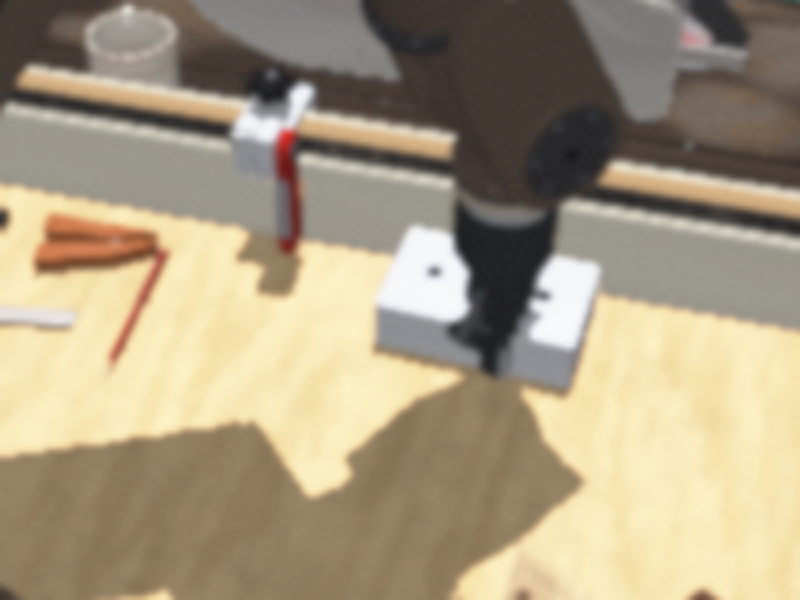

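```bash
python3 - <<'E'
from h import *
w=vision.snapshot("wrist"); bil(w,[(401,73),(419,301)])
E
python3 -m creep '[0,4,1.3,0,0,0,0, 0,3,1,0,0,0,0, 0,0,0,0,0,0,0]';  python3 - <<'E'
from h import *
o=ctrl.observe(); print(F(o["ee_pos"]),o["wrist_force"])
w=vision.snapshot("wrist"); crop(w,0,0,512,384,1,"pics/w11.png")
E
```

```text
c [-0.0507 -0.1744] cw tilt deg 2.81 len 0.0899
A [ 0.0032 -0.0969] B [-0.0967 -0.092 ] Cc [-0.1046 -0.2519] D [-0.0047 -0.2568] 
clock: 11.15
ee_pos: [0.4865, -0.1667, 0.0157]
tool_rot: [0.685, 0.729, -0.002, -0.001]
wrist_force: [-26.1, -26.8, 6.5]
opening: -0.0001
[[-0.1126 -0.1944  0.0157]] [-26.1420212  -26.77331862   6.50655344]
```

View pics/w11.png

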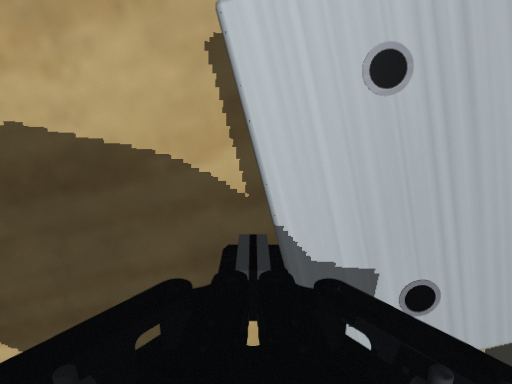

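Run:
```python
from h import *
w=vision.snapshot("wrist"); bil(w,[(388,68),(420,297)])
```

```text
c [-0.0476  -0.17205] cw tilt deg -0.13 len 0.0903
A [ 0.0022 -0.0919] B [-0.0978 -0.0922] Cc [-0.0974 -0.2522] D [ 0.0026 -0.2519]
```

```bash
python3 -m creep '[0,-10,-3,0,0,0,0, 0,-9,-3,5,0,0,0, 0,0,0,35,0,0,0, 0,0,0,35,0,0,0, 0,0,0,15,0,0,0, 0,26.4,-17.7,0,0.0333,-0.0995,0, 0,26.4,-17.7,0,0.0333,-0.0995,0, 0,26.4,-17.7,0,0,0,0, 0,26.4,-17.7,0,0,0,0, 0,0,0,0,0,0,0]';  python3 - <<'E'
from h import *
o=ctrl.observe(); print(F(o["ee_pos"]),o["wrist_force"],o["joints"])
w=vision.snapshot("wrist"); crop(w,0,0,512,384,1,"pics/w12.png")
w=vision.snapshot("scene"); crop(w,180,140,380,290,4,"pics/s12.png")
E
```

```text
clock: 12.08
ee_pos: [0.5793, -0.245, 0.1068]
tool_rot: [0.681, 0.724, 0.093, 0.053]
wrist_force: [-0.1, 0.4, -0.7]
opening: -0.0
[[-0.0494 -0.2982  0.1068]] [-0.094384    0.405395   -0.69255852] [-0.57159883  0.59776813  1.77593222  0.27275101  0.64640973 -0.84100025]
```

View pics/w12.png

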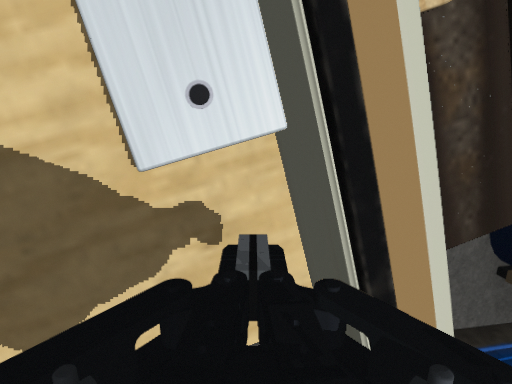

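View pics/s12.png

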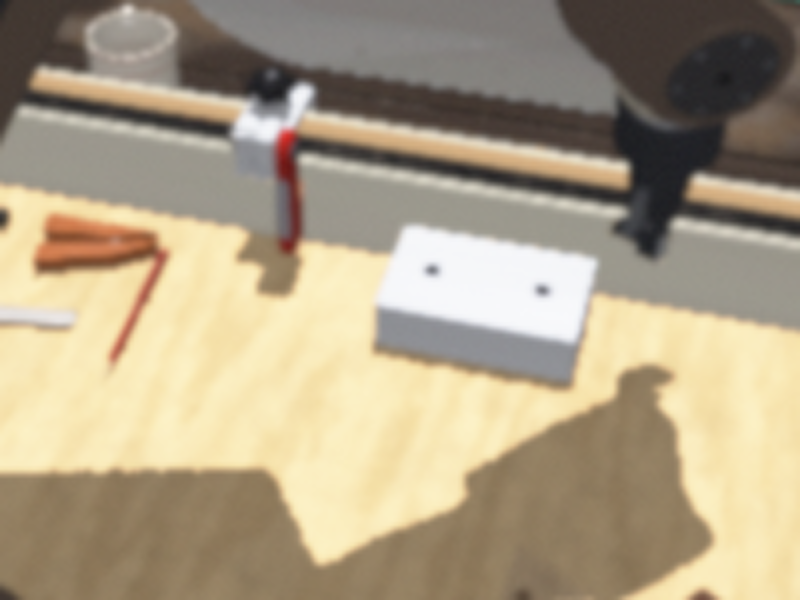

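```bash
python3 -m creep '[0,-4,-1,-35,0,0,0, 0,0,0,-35,0,0,0, 0,0,0,-20,0,0,0, 0,-2.5,7.6,0,0,0,0, 0,-2.5,7.6,0,0,0,0, 0,-2.5,7.6,0,0,0,0, 0,-1.8,5.7,0,0,0,0, 0,-1.8,5.7,0,0,0,0, 0,-1.8,5.7,0,0,0,0, 0,-1.8,5.7,0,0,0,0]';  python3 - <<'E'
from h import *
o=ctrl.observe(); print(F(o["ee_pos"]),o["wrist_force"])
E
python3 -m creep '[0,-1.8,5.7,0,0,0,0, 0,-1.8,5.7,0,0,0,0, 0,-1.8,5.7,0,0,0,0, 0,-1.8,5.7,0,0,0,0, 0,-1.8,5.7,0,0,0,0, 0,-1.8,5.7,0,0,0,0]';  python3 - <<'E'
from h import *
o=ctrl.observe(); print(F(o["ee_pos"]),o["wrist_force"])
w=vision.snapshot("wrist"); crop(w,0,0,512,384,1,"pics/w13.png")
w=vision.snapshot("scene"); crop(w,180,140,380,290,4,"pics/s13.png")
E
```

```text
clock: 13.02
ee_pos: [0.5571, -0.1986, 0.0163]
tool_rot: [0.681, 0.724, 0.092, 0.053]
wrist_force: [-3.5, -17.6, -2.9]
opening: -0.0001
[[-0.0557 -0.2471  0.0163]] [ -3.54999911 -17.6487157   -2.87009834]
clock: 13.52
ee_pos: [0.5462, -0.1651, 0.0163]
tool_rot: [0.681, 0.724, 0.092, 0.053]
wrist_force: [-6.9, -22.1, 0.1]
opening: -0.0001
[[-0.0554 -0.2119  0.0163]] [ -6.8976085  -22.0987664    0.13205493]
```

View pics/w13.png

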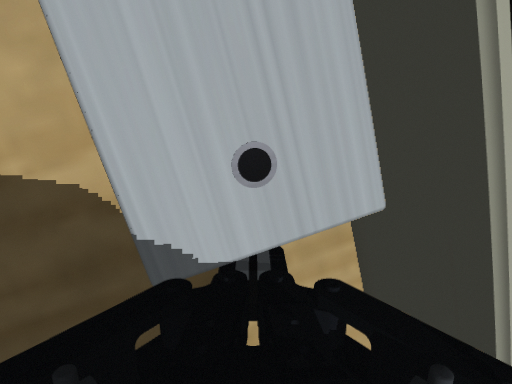

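View pics/s13.png

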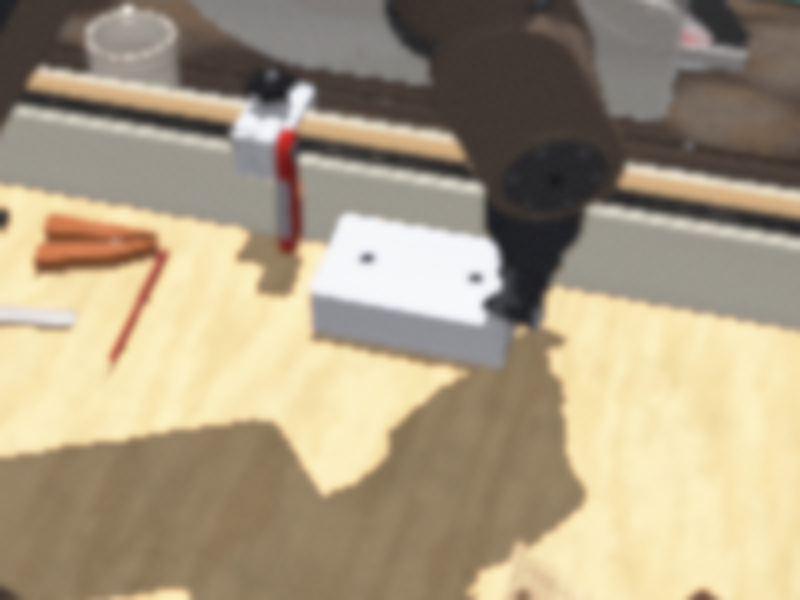

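```bash
python3 -m creep '[0,-1.8,5.7,0,0,0,0, 0,-1.8,5.7,0,0,0,0, 0,-1.8,5.7,0,0,0,0, 0,-1.8,5.7,0,0,0,0, 0,-1.8,5.7,0,0,0,0]';  python3 - <<'E'
from h import *
o=ctrl.observe(); print(F(o["ee_pos"]),o["wrist_force"])
w=vision.snapshot("wrist"); crop(w,0,0,512,384,1,"pics/w14.png")
w=vision.snapshot("scene"); crop(w,180,140,380,290,4,"pics/s14.png")
E
```

```text
clock: 14.03
ee_pos: [0.5376, -0.1368, 0.0166]
tool_rot: [0.681, 0.724, 0.092, 0.054]
wrist_force: [-7.3, -26.7, 2.5]
opening: 0.0
[[-0.0546 -0.1823  0.0166]] [ -7.30355233 -26.6535508    2.46252561]
```

View pics/s14.png

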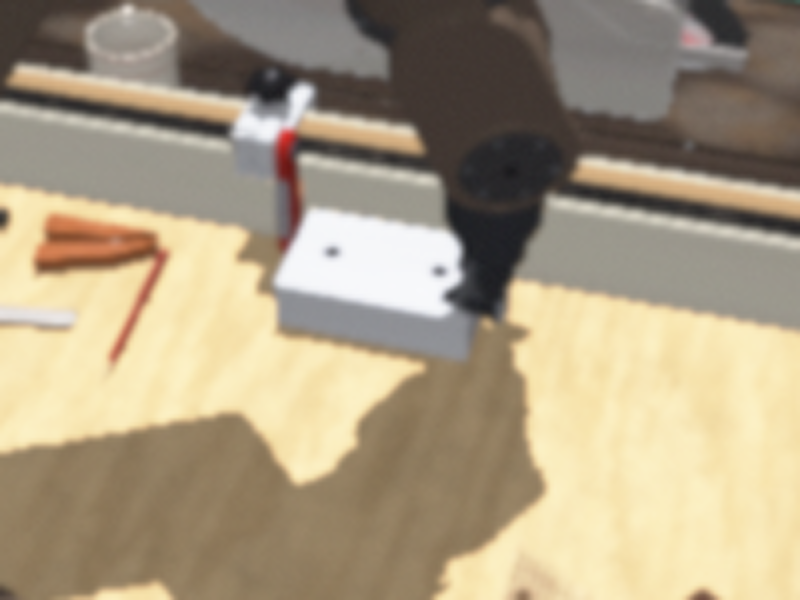

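View pics/w14.png

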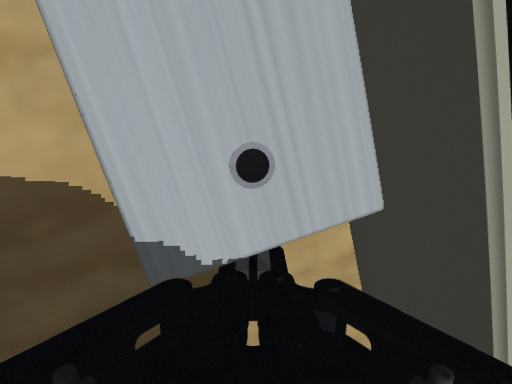

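```bash
python3 -m creep '[0,-0.9,2.9,0,0,0,0, 0,-0.9,2.9,0,0,0,0]'; python3 -m creep '[0,-0.6,1.9,0,0,0,0]';python3 -m creep '[0,-0.6,1.9,0,0,0,0]'
```

```text
clock: 14.3
ee_pos: [0.536, -0.131, 0.0166]
tool_rot: [0.681, 0.724, 0.092, 0.054]
wrist_force: [-6.8, -24.3, 2.5]
opening: 0.0002
clock: 14.38
ee_pos: [0.5359, -0.1302, 0.0167]
tool_rot: [0.681, 0.724, 0.092, 0.055]
wrist_force: [-10.7, -44.3, -1.9]
opening: -0.0001
clock: 14.47
ee_pos: [0.5359, -0.1299, 0.0168]
tool_rot: [0.682, 0.724, 0.092, 0.057]
wrist_force: [-11.0, -56.5, -2.7]
opening: 0.0004
```

```bash
python3 -m creep '[0,3,-10,0,0,0,0, 0,6,-18,0,0,0,0, 0,6,-18,30,0,0,0, 0,-15,-10,35,0,0,0, 0,-30,-10,25,-0.0333,0.0995,0, 0,-30,-10,0,-0.0333,0.0995,0, 0,0,0,0,0,0,0]';  python3 - <<'E'
from h import *
o=ctrl.observe(); print(F(o["ee_pos"]),o["wrist_force"])
w=vision.snapshot("wrist"); crop(w,0,0,512,384,1,"pics/w15.png")
w=vision.snapshot("scene"); crop(w,180,140,380,290,4,"pics/s15.png")
w=vision.snapshot("top"); crop(w,150,90,350,240,4,"pics/t15.png")
E
```

```text
clock: 15.05
ee_pos: [0.4735, -0.2005, 0.1057]
tool_rot: [0.685, 0.729, 0.001, 0.002]
wrist_force: [0.3, 0.6, -0.1]
opening: 0.0003
[[-0.1356 -0.2224  0.1057]] [ 0.27149749  0.63805267 -0.09040082]
```

View pics/s15.png

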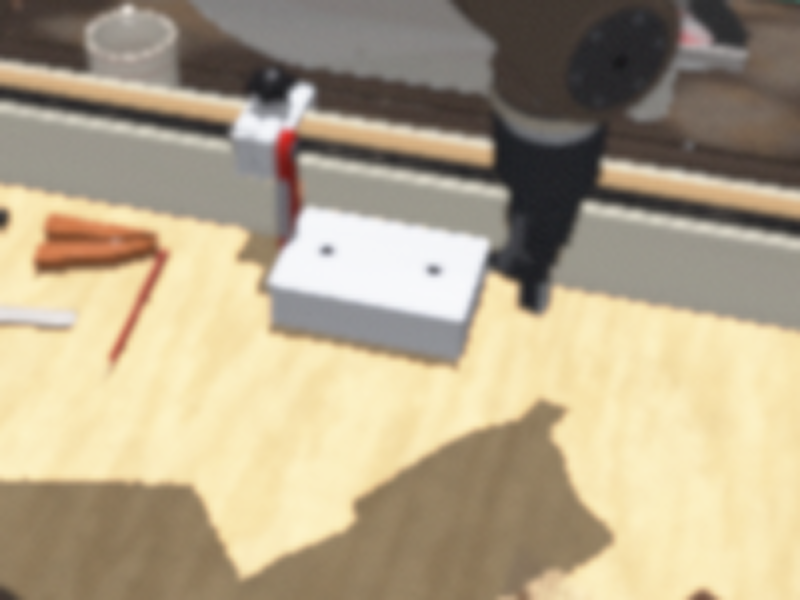

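View pics/w15.png

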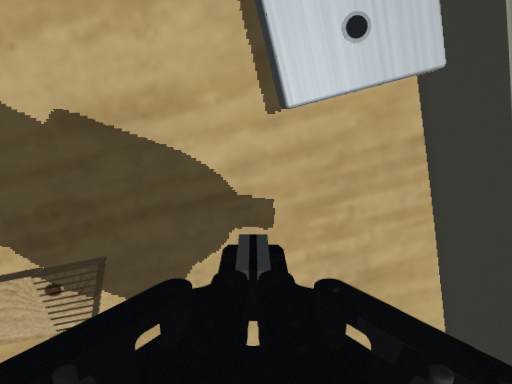

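View pics/t15.png

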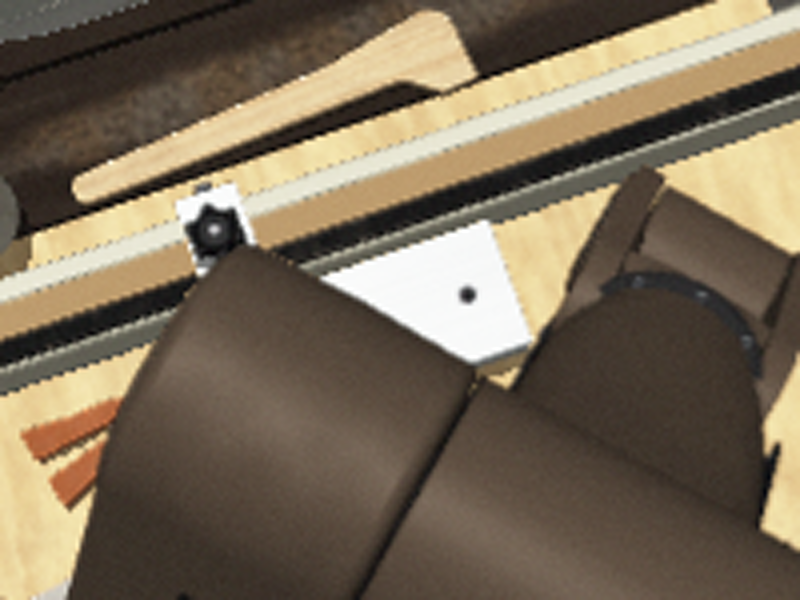

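```bash
python3 -m creep '[0,-10.6,31.7,0,0,0,0, 0,-10.6,31.7,0,0,0,0, 0,-10.6,31.7,0,0,0,0, 0,-10.6,31.7,0,0,0,0, 0,0,0,-35,0,0,0, 0,0,0,-35,0,0,0, 0,0,0,-18,0,0,0, 0,0,0,0,0,0,0]';  python3 - <<'E'
from h import *
s=vision.snapshot("scene"); bil(s,(np.array([(327,250),(434,270)])+.5)/4-.5+[180,140])
o=ctrl.observe(); print(F(o["ee_pos"]),o["wrist_force"])
w=vision.snapshot("wrist"); crop(w,0,0,512,384,1,"pics/w16.png")
E
```

```text
clock: 15.87
ee_pos: [0.432, -0.0717, 0.0115]
tool_rot: [0.685, 0.729, 0.003, -0.001]
wrist_force: [0.9, -0.4, -0.9]
opening: -0.0002
c [-0.04855 -0.0842 ] cw tilt deg 0.06 len 0.0902
A [ 0.0015 -0.0043] B [-0.0985 -0.0041] Cc [-0.0986 -0.1641] D [ 0.0014 -0.1643] 
[[-0.1338 -0.0876  0.0131]] [-0.00804599 -0.57436086  0.46639426]
```

View pics/w16.png

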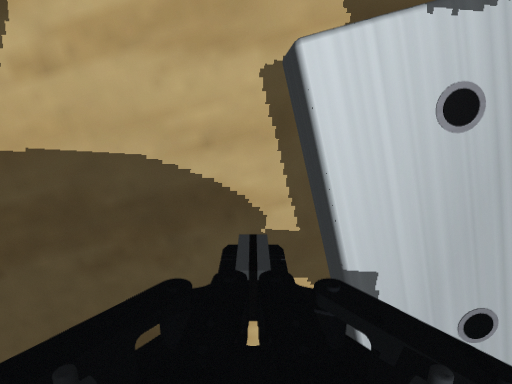

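```bash
python3 -m creep '[0,4.7,1.6,0,0,0,0, 0,4.7,1.6,0,0,0,0, 0,4.7,1.6,0,0,0,0, 0,3.8,1.3,0,0,0,0]'; python3 -m creep '[0,1.9,0.6,0,0,0,0]';python3 -m creep '[0,1.9,0.6,0,0,0,0]'; python3 -m creep '[0,1.9,0.6,0,0,0,0]'
```

```text
clock: 16.3
ee_pos: [0.452, -0.0667, 0.0153]
tool_rot: [0.685, 0.729, 0.004, 0.002]
wrist_force: [0.5, -1.3, -0.6]
opening: 0.0005
clock: 16.38
ee_pos: [0.4525, -0.0661, 0.015]
tool_rot: [0.685, 0.729, 0.003, 0.001]
wrist_force: [-13.6, -11.4, 8.7]
opening: -0.0001
clock: 16.47
ee_pos: [0.4527, -0.0657, 0.0149]
tool_rot: [0.685, 0.729, 0.002, -0.001]
wrist_force: [-24.9, -27.0, 16.8]
opening: -0.0001
clock: 16.55
ee_pos: [0.4528, -0.0655, 0.0149]
tool_rot: [0.685, 0.729, 0.001, -0.002]
wrist_force: [-35.8, -40.4, 22.9]
opening: -0.0003
```

```bash
python3 -m creep '[0,-5,-2,0,0,0,0, 0,-12,-4,0,0,0,0, 0,-3,-1,35,0,0,0, 0,0,0,40,0,0,0, 0,0,0,40,0,0,0, 0,0,0,40,0,0,0, 0,0,0,40,0,0,0, 0,0,0,40,0,0,0]'; python3 -m creep '[0,-2,40,0,0,0,0, 0,-2,40,0,0,0,0, 0,-2,40,0,0,0,0, 0,-2,40,0,0,0,0, 0,-2,40,0,0,0,0, 0,-10,40,0,0,0,0, 0,-10,40,0,0,0,0, 0,-12,38,0,0,0,0, 0,-14,38,0,0,0,0, 0,-14,38,0,0,0,0]'; python3 -m creep '[0,-14,38,0,0,0,0, 0,-14,38,0,0,0,0, 0,-14,38,0,0,0,0, 0,-14,38,0,0,0,0, 0,0,0,0,0,0,0]';  python3 - <<'E'
from h import *
w=vision.snapshot("scene"); crop(w,180,140,380,290,4,"pics/s17.png")
w=vision.snapshot("top"); crop(w,150,90,350,240,4,"pics/t17.png");crop(w,0,0,512,384,1,"pics/tt17.png")
E
```

```text
clock: 17.22
ee_pos: [0.436, -0.0716, 0.2522]
tool_rot: [0.685, 0.729, 0.004, 0.002]
wrist_force: [0.9, -1.1, -0.1]
opening: -0.0002
clock: 18.05
ee_pos: [0.3653, 0.324, 0.25]
tool_rot: [0.685, 0.729, 0.004, 0.001]
wrist_force: [1.2, -0.0, 0.5]
opening: -0.0001
clock: 18.47
ee_pos: [0.3079, 0.4791, 0.2496]
tool_rot: [0.684, 0.73, 0.004, 0.001]
wrist_force: [-0.4, -0.1, 0.4]
opening: 0.0002
```

View pics/s17.png

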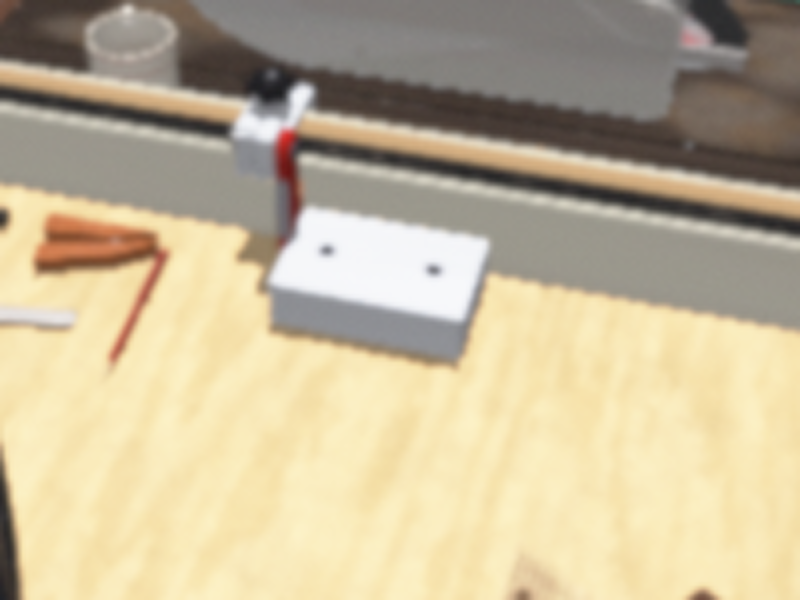

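View pics/t17.png

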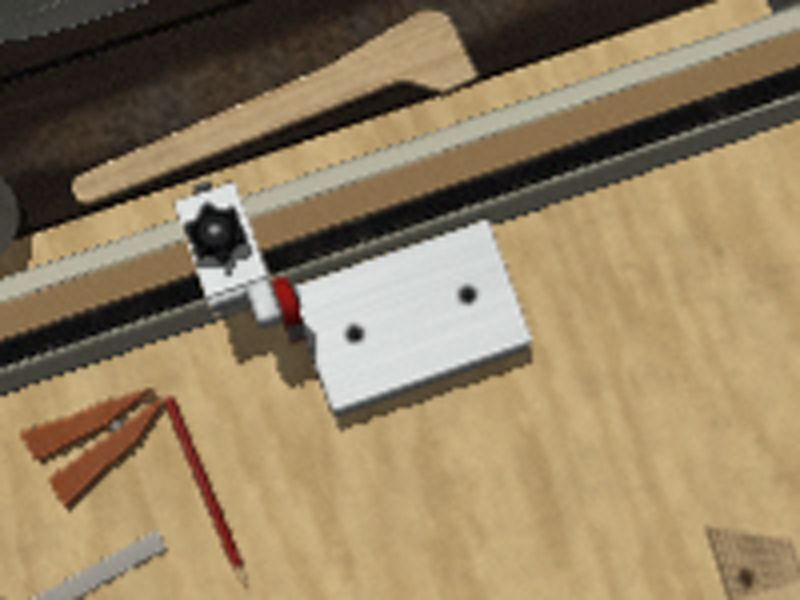

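View pics/tt17.png

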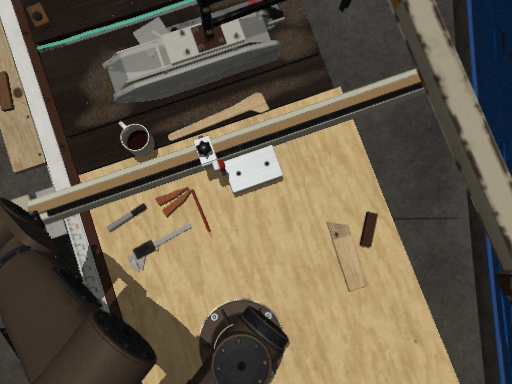

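Run:
```python
from h import *
t=vision.snapshot("top"); bil(t,(np.array([(355,333),(468,294)])+.5)/4-.5+[150,90])
s=vision.snapshot("scene"); bil(s,(np.array([(327,250),(433.5,270)])+.5)/4-.5+[180,140])
# hinge top & visible arm edge: top edge of arm at z=.139, tip
print(F(onplane(t,(np.array([(276,282),(300,318),(287,276)])+.5)/4-.5+[150,90],.139)))
```

```text
c [-0.04895 -0.08185] cw tilt deg 0.19 len 0.0901
A [ 0.0013 -0.002 ] B [-0.0987 -0.0017] Cc [-0.0992 -0.1617] D [ 0.0008 -0.162 ] 
c [-0.0486 -0.084 ] cw tilt deg 0.13 len 0.0898
A [ 0.0016 -0.0041] B [-0.0984 -0.0039] Cc [-0.0988 -0.1639] D [ 0.0012 -0.1641] 
[[-0.0107  0.0077  0.139 ]
 [-0.0405  0.0002  0.139 ]
 [-0.0092 -0.001   0.139 ]]
```

```bash
python3 -c "
from cell import ctrl; print(ctrl.finish_job())"
```

```text
the job is handed in; nothing more can be done
None
```

The billet now lies along the fence with its end against the flip stop's red arm, and I have handed the job in at about 18.5 s of the 70 s. No verdict was reported, so success rests on my own checks.

**What I did:** I pressed the red arm down to its end stop with the closed fingertips. I then pushed the billet from its end-face corner, turned it flush against the fence, and slid it along the fence until it met the arm. There the force jumped from about 25 N to 57 N with no further movement. I finished with a square push into the fence, then moved the gripper back to the left, clear of everything.

**Last checks:**

| Check | Top camera | Scene camera |
|---|---|---|
| Angle to the fence | 0.19° | 0.13° (limit 1.4°) |
| x, from the fence line | -49.0 mm | -48.6 mm |
| y, from the stop face | -81.9 mm | -84.0 mm |

- **y position:** the -84.0 mm reading is right at the allowed limit. My stop-face position was itself uncertain by 3 to 4 mm, because the arm appeared shifted that far the same way. The force jump shows real contact, so I take the true gap to be near zero.
- **Flip-stop arm:** I compared it with its drawn position only right after pressing it down, and it matched 0 rad. At the end only its upper edge was visible, and that was in the right place.
- **Everything else:** the other things I could see looked unmoved by eye in the last top view. I did not measure their positions.

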